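Rock the sorter's seesaw gate over and feed the knobs down the other chute

ROBOT

A 6-joint arm with a two-finger parallel gripper is mounted at the origin on the work surface. World frame = base frame: x ahead of the robot, y to its left, z up, the work surface at z = 0. Lengths are in m, angles in rad, forces in N, time in s.
With the tool pointing down it reaches from about 0.4 to 0.925 m from the base axis. Payload 12.5 kg.
Tool frame: the origin (TCP) lies on the centre line of the jaws, within the pads' length; the fingertips stand 17 mm ahead of it and the grasp point (between the pads) lies 2 mm behind it (robot.tcp_to_tips is the distance from the TCP to the fingertips, in m); x points along the fingers, y is the direction in which the jaws open and shut, and the axes are right-handed (so a half turn about x gives the same grasp; the last joint's range is limited). The gripper opens to 95 mm and grips with 3 to 60 N. Pads are 20 mm wide; open, the fingers measure 119 mm over their backs; the gripper's body (75 mm by 180 mm) begins 59 mm behind the grasp point.
Start: joints at [-1.384, 0.491, 1.559, -0, 1.092, -0.106], TCP at [0.18, -0.598, 0.199] pointing down, gripper open.
Joint ranges: [-3.1, 3.1], [-0.84, 2.19], [0.05, 2.79], [-1.13, 4.28], [0.06, 2.93], [-2.69, 2.69]. Speed limits (rad/s): [2.22, 2.22, 2.79, 3.14, 3.14, 3.14].

INTERFACE

Orientations are given as [roll, pitch, yaw] about the fixed x, y, z axes, in that order (R = Rz(yaw) Ry(pitch) Rx(roll)).
In Python, from rig import monitor, viewer, workorder, robot gives the robot as it stands. The module is installed in compiled form; this text tells all that it offers.
- The arm moves only by the tool send_rows, never from a script. Its argument "commands" is a list of rows, each an object with "slide": the shift along the world's x, y, z in m, a list of three; "angular": the turn, a rotation vector about the world's x, y, z in degrees, a list of three; "grip": the closure, from 0 (fully open) to 1 (shut). A call has exactly 5 rows; each row is the pose to reach, as a shift and turn from the pose commanded when the call began; what a row does not reach only later rows make up. A row lasts 1/8 s, in which the tool goes at most 62.5 mm and 10.7 degrees, less where a joint would pass 70% of its speed; a pose out of reach is approached as far as the arm can. A call with a gripper value outside its range is refused whole. The fingers move at their own pace and stop on an object; the grip force is fixed at half the most. Time passes only in rows, so rows that repeat a pose let the fingers close, or fill a call up. It gives the time, the measured TCP pose, the force and the opening at its end, in the units of the state.
- monitor.read_state(): the state, without advancing time (a new reading comes with each control period).
- viewer.snapshot(name): name is "side" or "top" or "wrist"; returns the picture (420x560x3 uint8, red, green, blue); there is no depth.
- viewer.camera_params(name): a dict with "intrinsics" (3x3 intrinsics, pixels), "world_to_cam" (4x4, takes a point from world to camera coordinates). Camera axes: x right, y down, z forward; pixel columns grow to the right and rows downward; lengths in m; the calibration is good to about 2 mm. A picture is of the moment at which its call begins: read the wrist's pose just before it. camera_params takes no time and is no camera call; for the wrist camera it gives the pose at the moment of the call.
- workorder.close_job(): hands the job in, once; it reports no verdict.
The state is a dict: "t": time; "joints": joint angles; "joint_vel": joint speeds; "joint_efforts": joint torques, N m; "ee_pos": TCP position; "tool_rot": TCP orientation; "force": force on the tool from outside, world axes, zero at the start; "torque": the same for the moment, N m; "opening": opening from 0.0 (shut) to 1.0 (fully open).
Only numpy, scipy, OpenCV 4.12 (cv2) and the standard library are available. Lean on these libraries where they do the work, as an engineer would, in place of code of your own. Each camera call takes 0.05 s, during which the arm holds its last target.

TASK

The seesaw gate of the knob sorter is tipped to one side. With a fingertip press down its raised thumb tab so that the gate rocks right over to the other side, and only then push the three waiting ball knobs along the feed rails and off their end, so that all three drop on the gate and roll down the newly opened chute into the tray at its foot. Do not pick up or carry the knobs, and leave the things standing around the sorter where they are.

Things in the scene. Friction and masses are not known exactly. Their poses are not given: they have to be found in the camera images.
- stand: Fixed knob sorter, grey steel and aluminium. Origin on the table right below the gate's pivot, z up, +x away from the robot along the feed rails (yaw within 0.2 rad), +y left. All offsets in this list are in its frame, x, y, z in mm. Each side has a fixed chute (y 83 to 171, falling from z 103 to 60) leading to a tray.
- rail_end (a point): Gate end of the feed rails at (-18, 0, 180), midway between two 6 mm steel bars 25 mm apart that run along x from -122 (tops z 178) to -18 (tops z 183). Knobs lie back against a thin cross bar at x -118 (top z 182.5). No part lies behind x -127, so a finger can come down there and push along +x with its tip at z 186 to 191. A knob drops off when its centre passes x -18.
- gate (a joint): Angle (rad) of the seesaw gate: trough 170 long (y), 68 wide, rocking about a pivot along x at (0, 0, 120). Rests at a stop: +0.30 (left end raised, knobs go to the right chute) or -0.30 (right end raised, knobs go left). A steel weight on its far wall makes it top-heavy: pressed past level (0) it falls over by itself; 2 N on a tab do. Knobs dropped on its middle roll to its low side.
- tab_left (a point): Middle of the top of the left thumb tab, a flat flange 46 (x) by 52 (y), 3 thick, on the top edge of the gate's far (+x) wall near its left end. Moves with the gate: stand frame (58, 47, 184) raised, (58, 64, 167) gate level, (58, 75, 146) down. Free space above; a finger coming straight down at y 57 stays on the tab all the way.
- tab_right (a point): The same for the right thumb tab, y mirrored: (58, -47, 184) raised, (58, -64, 167) level, (58, -75, 146) down.
- tray_left (a point): Middle of the inner floor of the left tray at (0, 220, 3): steel, 100 (x) by 110 (y), walls 52 high, outer wall 81.
- tray_right (a point): The same for the right tray, at (0, -220, 3).
- knob1: Front one (next to the gate) of the three black ball knobs of smooth, slippery plastic (friction about 0.2), diameter 32 mm, 30 g; origin at its centre, axes turn as it rolls. Starts at stand (-39, 0, 193 mm).
- knob2: Middle ball knob, as knob1, touching it. Starts at stand (-71, 0, 192 mm).
- knob3: Rear ball knob (nearest the robot), as knob1. Starts at stand (-103, 0, 190 mm).
- spool: Bystander: red spool of line, diameter 90 mm, 50 mm high, standing on the table; origin at the centre of its underside.
- oil: Bystander: white oil bottle, diameter 64 mm, 150 mm high; origin at the centre of its underside.
- wrench: Bystander: steel wrench, about 180 mm long, lying on the table beyond the sorter; origin at the underside.
- carton: Bystander: small carton 70 x 90 x 50 mm on the table beyond the sorter; origin at the centre of its underside.
Not all that is in view belongs to the job. Leave any orange or white look-alike of the knob3 alone.

How it is judged:
By the outcome, as a careful person would: the job done as asked, in the order asked, and still so for the second after the job is handed in, with the robot touching nothing.
It also fails if it takes over 46 s, if anything falls off the work surface, if the arm or the gripper's body presses on something with over 40 N, if the wrist force passes 120 N, or if a joint passes its speed limit or range.

## Working session

There is one attempt and no reset: what is moved stays moved. The work goes in short steps, Python scripts to look and compute and a tool call to move; the robot and the scene stay as the last step left them, time stands still between calls to the robot, and variables do not carry over. Pictures are saved under pics/ and viewed, and the job is handed in when it is done.

Besides the shell and the picture viewer there is one more tool, called after ">>>" in YAML: its name, and indented under it one key for each argument. send_rows: Moves the arm, as the interface text tells. Its arguments: {"type":"object","properties":{"commands":{"type":"array"}},"required":["commands"]}

```bash
mkdir -p pics; cat > h.py <<'E'
import numpy as np,cv2
from rig import monitor,viewer,workorder,robot
def snap(n,f):
    im=viewer.snapshot(n); cv2.imwrite('pics/'+f,cv2.cvtColor(im,cv2.COLOR_RGB2BGR)); return im
def ray(p,uv):
    K=np.array(p["intrinsics"]);T=np.array(p["world_to_cam"]);R=T[:3,:3];t=T[:3,3]
    d=R.T@np.linalg.solve(K,[uv[0],uv[1],1.]);return -R.T@t,d
def onz(p,uv,z):
    c,d=ray(p,uv);return c+d*(z-c[2])/d[2]
def proj(p,X):
    K=np.array(p["intrinsics"]);T=np.array(p["world_to_cam"]);q=K@(T[:3,:3]@np.array(X)+T[:3,3]);return q[:2]/q[2]
E
python3 - <<'E'
from h import *
print(monitor.read_state())
for n in("side","top"):
    snap(n,n+'0.png');p=viewer.camera_params(n);print(n,p, ray(p,(280,210)))
E
```

```text
{'t': 0.0, 'joints': array([-1.38356283e+00,  4.91540087e-01,  1.55945640e+00, -2.87359143e-05,
        1.09166041e+00, -1.05603334e-01]), 'joint_vel': array([-3.52694990e-04, -7.90130503e-04,  1.62089951e-03,  2.37894216e-04,
       -2.04406401e-06,  4.69505964e-06]), 'joint_efforts': array([ 8.45396953e-04, -6.12632418e+01, -2.58187348e+01,  6.91846898e-02,
        4.80523438e-02, -9.56050872e-05]), 'ee_pos': array([ 0.18038337, -0.59813729,  0.19797145]), 'tool_rot': array([-1.65245677,  1.56973178,  1.78198598]), 'force': array([0.21650408, 0.33680035, 0.3959622 ]), 'torque': array([-0.01095527, -0.01294472,  0.0101343 ]), 'opening': 0.9991069283425489}
side {'intrinsics': array([[541.92632079,   0.        , 280.53677544],
       [  0.        , 541.92632079, 207.10935357],
       [  0.        ,   0.        ,   1.        ]]), 'world_to_cam': array([[-0.7730361 , -0.63420521, -0.01410454,  0.43655956],
       [-0.32492959,  0.41495863, -0.84984122,  0.29960576],
       [ 0.54482653, -0.65237496, -0.52685003,  0.99589338],
       [ 0.        ,  0.        ,  0.        ,  1.        ]])} (array([-0.10776206,  0.80224025,  0.78546126]), array([ 0.54385904, -0.64953339, -0.53136914]))
top {'intrinsics': array([[427.78344625,   0.        , 277.16657831],
       [  0.        , 427.78344625, 213.82828793],
       [  0.        ,   0.        ,   1.        ]]), 'world_to_cam': array([[ 0.02191391, -0.99974377,  0.00567267,  0.00379361],
       [-0.98324832, -0.02257861, -0.18086719,  0.58237089],
       [ 0.18094892, -0.00161414, -0.98349117,  0.97743335],
       [ 0.        ,  0.        ,  0.        ,  1.        ]])} (array([0.39566656, 0.01851947, 1.06660733]), array([ 0.18989328, -0.00803388, -0.98183499]))
```

View pics/side0.png

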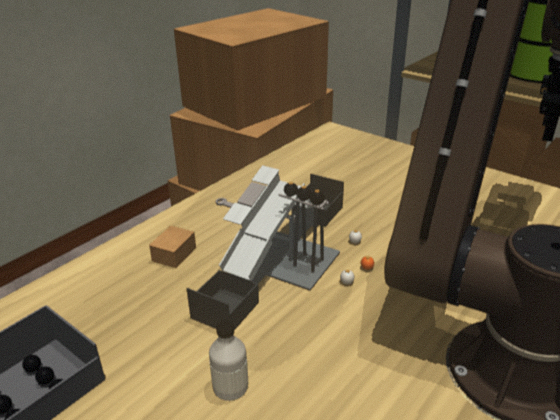

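View pics/top0.png

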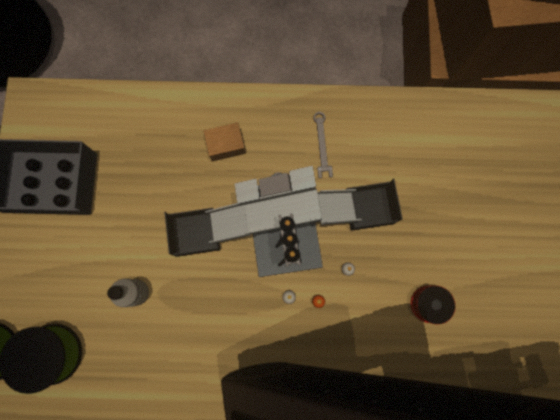

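The three knobs on the rails appear in top at about (287,222), (290,238) and (292,255). The look-alikes are two white balls and one orange ball on the table, at (289,297), (348,269) and (318,301), plus black knobs in the left bin. I'll zoom in to confirm the choice and the gate's state.

```bash
python3 - <<'E'
from h import *
a=cv2.imread('pics/top0.png')[150:290,150:420];cv2.imwrite('pics/topz.png',cv2.resize(a,None,fx=2.9,fy=2.9,interpolation=cv2.INTER_CUBIC))
a=cv2.imread('pics/side0.png')[150:310,180:390];cv2.imwrite('pics/sidez.png',cv2.resize(a,None,fx=3.7,fy=3.7,interpolation=cv2.INTER_CUBIC))
E
```

```text
(no output)
```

View pics/topz.png

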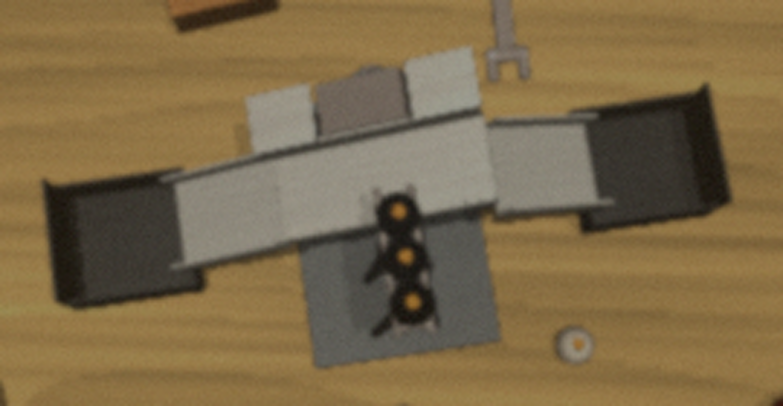

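View pics/sidez.png

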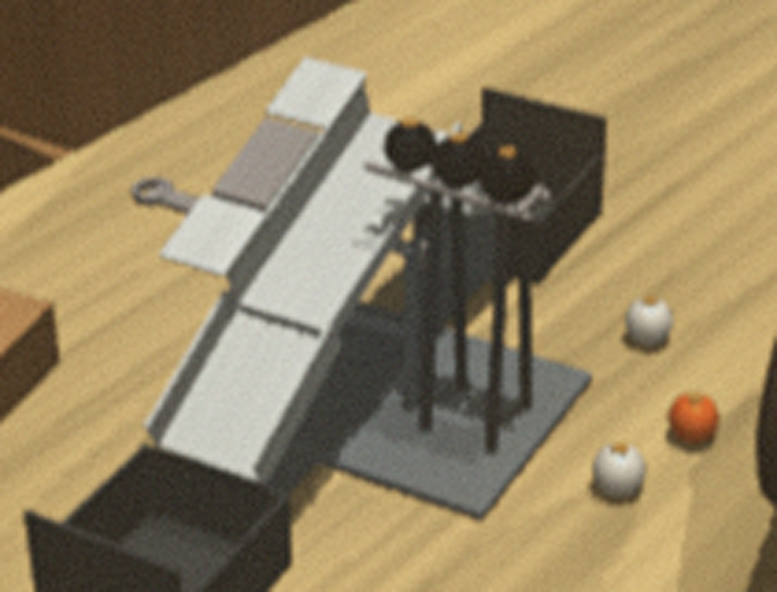

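```bash
python3 - <<'E'
from h import *
pt=viewer.camera_params("top");ps=viewer.camera_params("side")
im=cv2.cvtColor(cv2.imread('pics/top0.png'),cv2.COLOR_BGR2RGB)
hsv=cv2.cvtColor(im,cv2.COLOR_RGB2HSV)
g=cv2.resize(im,None,fx=4,fy=4,interpolation=cv2.INTER_CUBIC)[:, :]
h=cv2.cvtColor(g,cv2.COLOR_RGB2HSV)
m=((h[...,1]>140)&(h[...,2]>110)&(h[...,0]<25)).astype(np.uint8)
m[:210*4]=0;m[265*4:]=0;m[:,:275*4]=0;m[:,305*4:]=0
n,_,s,c=cv2.connectedComponentsWithStats(m)
tops=[(c[i]-1.5)/4 for i in range(1,n) if s[i,4]>30];tops.sort(key=lambda q:q[1]);print(tops)
P=[onz(pt,q,z) for q,z in zip(tops,(.209,.208,.206))];print(np.round(P,4))
L=onz(pt,(150+51/2.9,150+243/2.9),.081);R=onz(pt,(150+718/2.9,150+144/2.9),.081)
d=L-R;yaw=np.arctan2(-d[0],d[1]);print('tray',L,R,np.linalg.norm(d),'yaw',yaw)
print('yaw knobs',np.arctan2(P[0][1]-P[2][1],P[0][0]-P[2][0]))
# ball centres side: guess from zoom
S=[(180+410/3.7,150+146/3.7),(180+458/3.7,150+160/3.7),(180+504/3.7,150+174/3.7)]
T=[(150+397.5/2.9,150+213/2.9),(150+405/2.9,150+257/2.9),(150+412/2.9,150+303/2.9)]
for a,b in zip(S,T):
    c1,d1=ray(ps,a);c2,d2=ray(pt,b)
    A=np.c_[d1,-d2];k=np.linalg.lstsq(A,c2-c1,rcond=None)[0];print('tri',(c1+d1*k[0]+c2+d2*k[1])/2,np.linalg.norm(c1+d1*k[0]-c2-d2*k[1]))
for yw in (yaw,):
    ex=np.array([np.cos(yw),np.sin(yw)]);ey=np.array([-ex[1],ex[0]])
    O=[P[i][:2]-ex*x for i,x in enumerate((-.039,-.071,-.103))];print('origins',np.round(O,4),'traymid',((L+R)/2)[:2])
E
```

```text
[array([287.09696262, 222.35514019]), array([289.43900966, 237.875     ]), array([291.9375, 253.65  ])]
[[ 0.5363 -0.0034  0.209 ]
 [ 0.5048 -0.0088  0.208 ]
 [ 0.4733 -0.0144  0.206 ]]
tray [0.52409992 0.26996017 0.081     ] [ 0.61754556 -0.26657858  0.081     ] 0.544615380111276 yaw 0.1724342194271861
yaw knobs 0.17184302257314943
tri [ 0.53639741 -0.0042538   0.19109453] 0.001325958307736151
tri [ 0.50505196 -0.0101495   0.19001802] 0.001248810039021899
tri [ 0.47358424 -0.01494844  0.18958738] 0.001295532197212932
origins [[0.5747 0.0033]
 [0.5748 0.0034]
 [0.5747 0.0033]] traymid [0.57082274 0.0016908 ]
```

```bash
python3 - <<'E'
from h import *
from scipy.spatial.transform import Rotation as Ro
s=monitor.read_state();R=Ro.from_euler('xyz',s['tool_rot']).as_matrix();print(np.round(R,3),robot.tcp_to_tips)
O=np.array([.5747,.0033]);y=.172;ex=np.array([np.cos(y),np.sin(y)]);ey=np.array([-ex[1],ex[0]])
W=lambda a,b,c:np.r_[O+ex*a/1e3+ey*b/1e3,c/1e3]
for n in("top","side"):
    im=cv2.imread(f'pics/{n}0.png');p=viewer.camera_params(n)
    im=cv2.resize(im,None,fx=3,fy=3,interpolation=cv2.INTER_CUBIC)
    for q in[(58,-47,184),(35,-21,184),(81,-21,184),(58,75,146),(-18,0,180),(-122,0,178),(0,220,3),(0,-220,3)]:
        u=proj(p,W(*q));cv2.circle(im,tuple(int(3*v+1) for v in u),4,(0,0,255),-1)
    if n=="top":im=im[420:870,450:1250]
    else: im=im[440:1000,520:1200]
    cv2.imwrite(f'pics/{n}chk.png',im)
print(W(58,-57,200),W(-150,0,189),W(-30,0,189),'wrench')
E
```

```text
[[-0.     0.289 -0.957]
 [ 0.001 -0.957 -0.289]
 [-1.    -0.001 -0.   ]] 0.017
[ 0.64159991 -0.04293205  0.2       ] [ 0.42691334 -0.02237298  0.189     ] [ 0.54514267 -0.0018346   0.189     ] wrench
```

View pics/topchk.png

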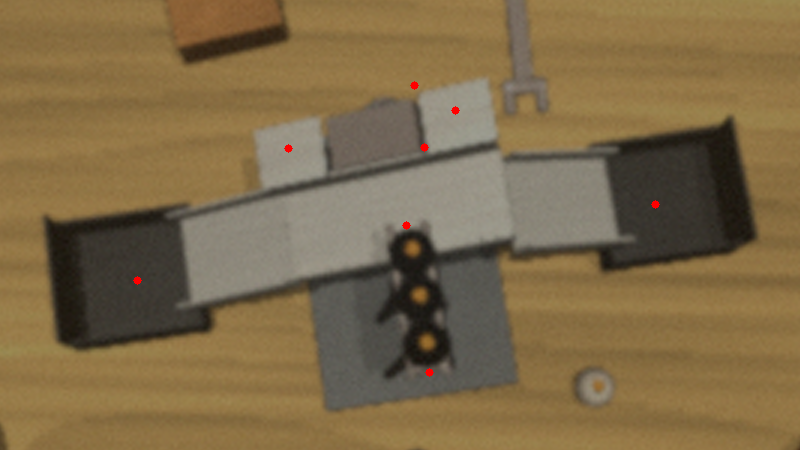

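View pics/sidechk.png

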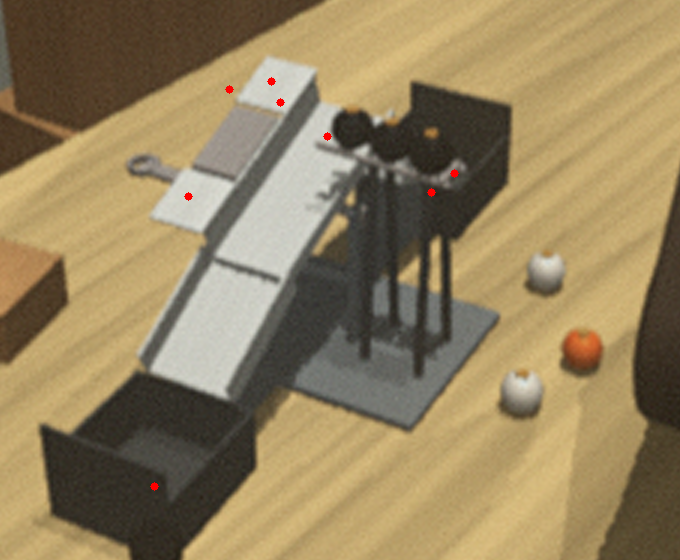

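The model projections land on the parts. The right tab is the raised one, so the gate opens left, and I'll press the right tab. I lift, travel, shut the fingers, and turn -7.2° so the jaws line up across the rails.

>>> send_rows:
  commands:
    - {"slide":[0,0,0.06],"angular":[0,0,0],"grip":1}
    - {"slide":[0,0,0.12],"angular":[0,0,-3],"grip":1}
    - {"slide":[0.038,0.046,0.13],"angular":[0,0,-7.2],"grip":1}
    - {"slide":[0.076,0.092,0.13],"angular":[0,0,-7.2],"grip":1}
    - {"slide":[0.115,0.139,0.13],"angular":[0,0,-7.2],"grip":1}

```text
t: 0.72
ee_pos: [0.2962, -0.4579, 0.3284]
tool_rot: [-1.692, 1.571, 1.616]
force: [1.3, -0.6, -0.8]
opening: 0.531
```

>>> send_rows:
  commands:
    - {"slide":[0.038,0.046,0],"angular":[0,0,0],"grip":1}
    - {"slide":[0.077,0.092,0],"angular":[0,0,0],"grip":1}
    - {"slide":[0.115,0.138,0],"angular":[0,0,0],"grip":1}
    - {"slide":[0.153,0.184,0],"angular":[0,0,0],"grip":1}
    - {"slide":[0.192,0.23,0],"angular":[0,0,0],"grip":1}

```text
t: 1.35
ee_pos: [0.4883, -0.2277, 0.3285]
tool_rot: [0.098, 1.571, -2.876]
force: [0.5, -0.7, 1.2]
opening: 0.024
```

```bash
cat > st.py <<'E'
from h import *
from scipy.spatial.transform import Rotation as Ro
s=monitor.read_state();R=Ro.from_euler('xyz',s['tool_rot']).as_matrix()
print(s['t'],np.round(s['ee_pos'],4),'F',np.round(s['force'],2),'op',round(s['opening'],3),'x',np.round(R[:,0],3),'yang',np.degrees(np.arctan2(R[1,1],R[0,1]))%180)
E
python3 st.py
```

```text
1.35 [ 0.4883 -0.2277  0.3285] F [ 0.5  -0.74  1.18] op 0.024 x [-0. -0. -1.] yang 99.56980404257527
```

>>> send_rows:
  commands:
    - {"slide":[0.038,0.046,0],"angular":[0,0,0],"grip":1}
    - {"slide":[0.077,0.092,0],"angular":[0,0,0],"grip":1}
    - {"slide":[0.115,0.138,0],"angular":[0,0,0],"grip":1}
    - {"slide":[0.153,0.185,-0.03],"angular":[0,0,0],"grip":1}
    - {"slide":[0.153,0.185,-0.08],"angular":[0,0,0],"grip":1}

```text
t: 1.98
ee_pos: [0.6425, -0.0415, 0.2481]
tool_rot: [2.905, 1.568, -0.066]
force: [0.8, -1.6, 0.0]
opening: 0.002
```

```bash
python3 st.py; python3 - <<'E'
from h import *
im=snap("side","s1.png");cv2.imwrite('pics/s1z.png',cv2.resize(cv2.cvtColor(im,4)[120:300,150:400],None,fx=3,fy=3))
E
```

```text
1.975 [ 0.6425 -0.0415  0.2481] F [ 0.85 -1.61  0.02] op 0.002 x [ 0.003 -0.    -1.   ] yang 99.77859680141387
```

View pics/s1z.png

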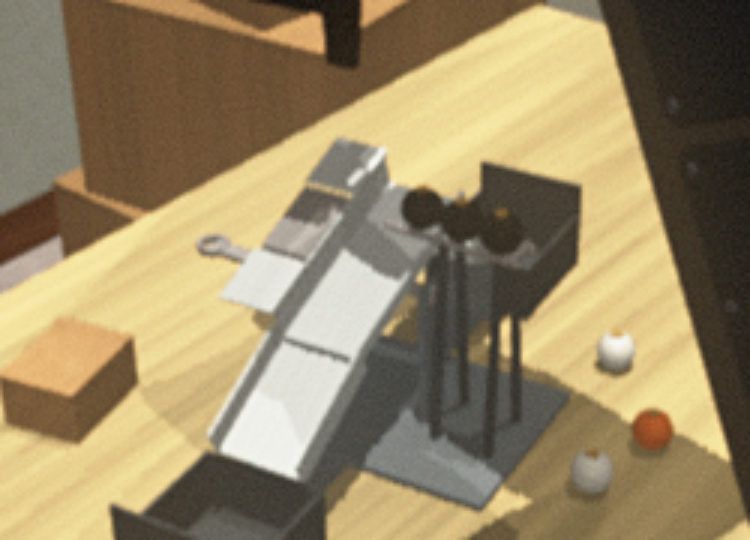

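The finger is above the raised right tab. I press down.

>>> send_rows:
  commands:
    - {"slide":[0,0,-0.025],"angular":[0,0,0],"grip":1}
    - {"slide":[0,0,-0.038],"angular":[0,0,0],"grip":1}
    - {"slide":[0,0,-0.046],"angular":[0,0,0],"grip":1}
    - {"slide":[0,0,-0.054],"angular":[0,0,0],"grip":1}
    - {"slide":[0,0,-0.061],"angular":[0,0,0],"grip":1}

```text
t: 2.65
ee_pos: [0.6405, -0.0446, 0.1877]
tool_rot: [2.651, 1.57, -0.324]
force: [0.1, 0.8, 2.0]
opening: 0.003
```

>>> send_rows:
  commands:
    - {"slide":[0,0,-0.006],"angular":[0,0,0],"grip":1}
    - {"slide":[0,0,-0.012],"angular":[0,0,0],"grip":1}
    - {"slide":[0,0,-0.016],"angular":[0,0,0],"grip":1}
    - {"slide":[0,0,-0.016],"angular":[0,0,0],"grip":1}
    - {"slide":[0,0,-0.016],"angular":[0,0,0],"grip":1}

```text
t: 3.28
ee_pos: [0.6405, -0.0443, 0.1717]
tool_rot: [-3.003, 1.571, 0.306]
force: [0.1, 0.6, 1.1]
opening: -0.001
```

```bash
python3 st.py; python3 - <<'E'
from h import *
im=snap("side","s2.png");cv2.imwrite('pics/s2z.png',cv2.resize(cv2.cvtColor(im,4)[120:300,150:400],None,fx=3,fy=3))
E
```

```text
3.275 [ 0.6405 -0.0443  0.1717] F [0.12 0.59 1.06] op -0.001 x [ 0.  0. -1.] yang 99.57666761257367
```

View pics/s2z.png

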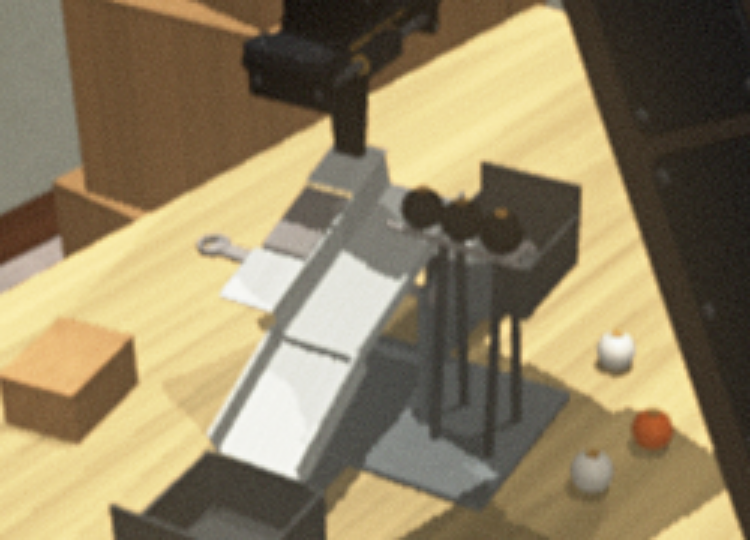

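```bash
python3 - <<'E'
from h import *
p=viewer.camera_params("side")
for n,t in(("s1",(.6425,-.0415,.231)),("s2",(.6405,-.0443,.155)),("s2",(.6405,-.0443,.185))):
    u=proj(p,t);print(n,t,u,'zoom',(u-[150,120])*3)
im=snap("top","t2.png");im=cv2.cvtColor(im,4)
pt=viewer.camera_params("top");u=proj(pt,(.6405,-.0443,.155));print(u)
cv2.imwrite('pics/t2z.png',cv2.resize(im[110:290,150:420],None,fx=2.9,fy=2.9))
E
```

```text
s1 (0.6425, -0.0415, 0.231) [264.48890138 153.97170046] zoom [343.46670415 101.91510139]
s2 (0.6405, -0.0443, 0.155) [266.83819422 182.52323699] zoom [350.51458265 187.56971098]
s2 (0.6405, -0.0443, 0.185) [266.48888298 171.39319522] zoom [349.46664895 154.17958567]
[305.80668385 179.98889675]
```

View pics/t2z.png

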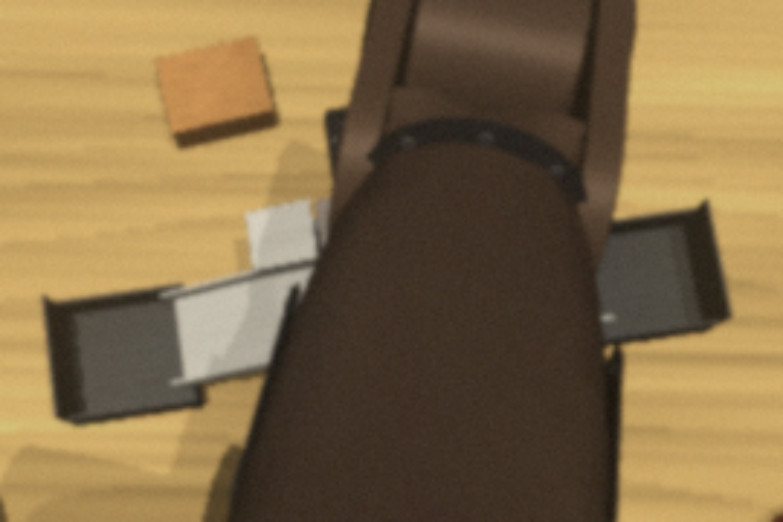

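The state puts the tip at z 0.155, but the picture shows it at about 0.187 and the gate hasn't moved. I check this against the wrist camera before going further.

```bash
python3 - <<'E'
from h import *
p=viewer.camera_params("wrist");im=cv2.cvtColor(snap("wrist","w2.png"),4)
T=np.array(p['world_to_cam']);print('cam pos',-T[:3,:3].T@T[:3,3],T[2,:3])
s=monitor.read_state();e=s['ee_pos'];print(e,s['force'])
big=cv2.resize(im,None,fx=1.4,fy=1.4)
for z,c in((-.017,(0,0,255)),(.015,(0,255,0))):
    u=proj(p,e+[0,0,z]);print(z,u*1.4);cv2.circle(big,tuple(int(v*1.4) for v in u),4,c,-1)
O=np.array([.5747,.0033]);y=.172;ex=np.array([np.cos(y),np.sin(y)]);ey=np.array([-ex[1],ex[0]])
for q in[(58,-47,184),(81,-72,191),(81,-22,176),(35,-22,176),(35,-72,191),(0,-220,3),(-39,0,193)]:
    u=proj(p,np.r_[O+ex*q[0]/1e3+ey*q[1]/1e3,q[2]/1e3]);print(q,u*1.4)
    if abs(u).max()<2000:cv2.circle(big,tuple(int(v*1.4) for v in u),4,(255,0,0),-1)
cv2.imwrite('pics/w2z.png',big)
E
```

```text
cam pos [ 0.71518208 -0.03110121  0.35820953] [-0.26596831 -0.04344816 -0.96300214]
[ 0.640473   -0.04433685  0.17175205] [1.14804631 0.90082343 0.13516389]
-0.017 [389.16190716 339.02702811]
0.015 [389.36258801 370.45432429]
(58, -47, 184) [358.37450455 363.97486913]
(81, -72, 191) [430.25167002 308.63088395]
(81, -22, 176) [289.82931561 296.94416972]
(35, -22, 176) [296.24489396 410.90020677]
(35, -72, 191) [427.8714604  430.68610822]
(0, -220, 3) [611.76862246 338.44945416]
(-39, 0, 193) [242.83439127 600.86893655]
```

View pics/w2z.png

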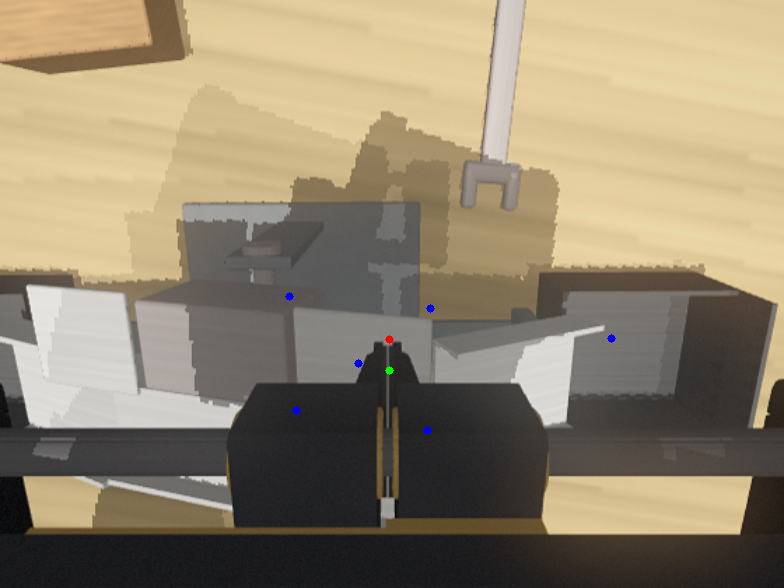

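Both cameras agree that the real tips sit about 30 mm higher than the nominal offset and just above the tab. So I go on down in small steps, watching the force.

>>> send_rows:
  commands:
    - {"slide":[0,0,-0.004],"angular":[0,0,0],"grip":1}
    - {"slide":[0,0,-0.008],"angular":[0,0,0],"grip":1}
    - {"slide":[0,0,-0.012],"angular":[0,0,0],"grip":1}
    - {"slide":[0,0,-0.012],"angular":[0,0,0],"grip":1}
    - {"slide":[0,0,-0.012],"angular":[0,0,0],"grip":1}

```text
t: 4.05
ee_pos: [0.6403, -0.0443, 0.1594]
tool_rot: [-0.377, 1.57, 2.931]
force: [0.3, -0.0, -0.1]
opening: 0.002
```

```bash
python3 st.py; python3 - <<'E'
from h import *
im=snap("side","s3.png");cv2.imwrite('pics/s3z.png',cv2.resize(cv2.cvtColor(im,4)[120:300,150:400],None,fx=3,fy=3))
E
```

```text
4.05 [ 0.6403 -0.0443  0.1594] F [ 0.27 -0.03 -0.06] op 0.002 x [-0.  0. -1.] yang 99.57972510375886
```

View pics/s3z.png

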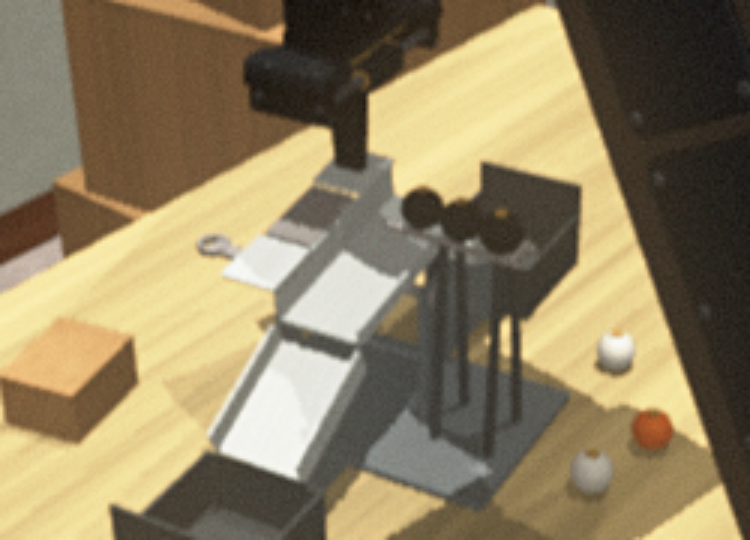

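The gate is tilting under the finger. I continue past level.

>>> send_rows:
  commands:
    - {"slide":[0,0,-0.004],"angular":[0,0,0],"grip":1}
    - {"slide":[0,0,-0.008],"angular":[0,0,0],"grip":1}
    - {"slide":[0,0,-0.011],"angular":[0,0,0],"grip":1}
    - {"slide":[0,0,-0.014],"angular":[0,0,0],"grip":1}
    - {"slide":[0,0,-0.014],"angular":[0,0,0],"grip":1}

```text
t: 4.72
ee_pos: [0.6403, -0.0444, 0.1453]
tool_rot: [-0.195, 1.57, 3.114]
force: [0.2, -0.4, -0.7]
opening: 0.003
```

```bash
python3 st.py; python3 - <<'E'
from h import *
im=snap("side","s4.png");cv2.imwrite('pics/s4z.png',cv2.resize(cv2.cvtColor(im,4)[120:300,150:400],None,fx=3,fy=3))
E
```

```text
4.725 [ 0.6403 -0.0444  0.1453] F [ 0.2  -0.42 -0.66] op 0.003 x [-0.  0. -1.] yang 99.57748207530366
```

View pics/s4z.png

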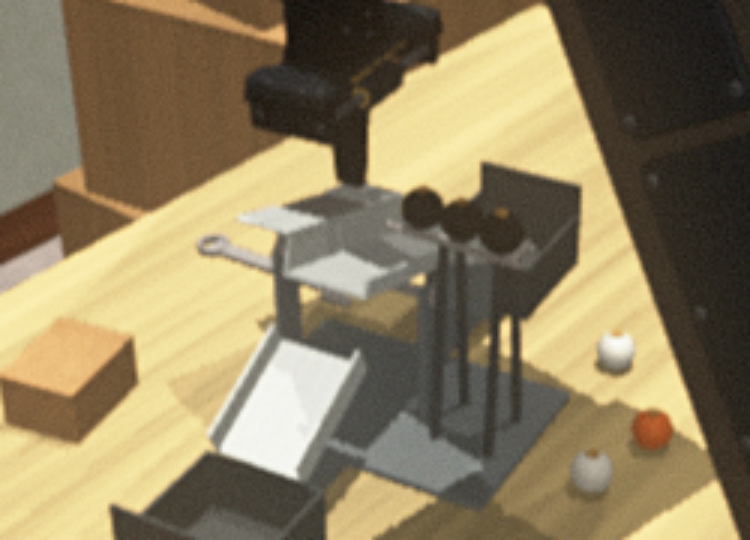

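The gate has rocked over to the right with the knobs still in place. I lift and move behind the rails.

>>> send_rows:
  commands:
    - {"slide":[0,0,0.05],"angular":[0,0,0],"grip":1}
    - {"slide":[0,0,0.11],"angular":[0,0,0],"grip":1}
    - {"slide":[-0.05,0.005,0.13],"angular":[0,0,0],"grip":1}
    - {"slide":[-0.11,0.011,0.13],"angular":[0,0,0],"grip":1}
    - {"slide":[-0.17,0.017,0.13],"angular":[0,0,0],"grip":1}

```text
t: 5.4
ee_pos: [0.4686, -0.0272, 0.2758]
tool_rot: [2.661, 1.57, -0.313]
force: [-0.8, -1.1, -0.2]
opening: 0.007
```

>>> send_rows:
  commands:
    - {"slide":[-0.05,0.005,0],"angular":[0,0,0],"grip":1}
    - {"slide":[-0.05,0.005,-0.04],"angular":[0,0,0],"grip":1}
    - {"slide":[-0.05,0.005,-0.08],"angular":[0,0,0],"grip":1}
    - {"slide":[-0.05,0.005,-0.08],"angular":[0,0,0],"grip":1}
    - {"slide":[-0.05,0.005,-0.08],"angular":[0,0,0],"grip":1}

```text
t: 6.02
ee_pos: [0.4211, -0.0225, 0.1968]
tool_rot: [2.711, 1.57, -0.264]
force: [-0.2, 0.1, 0.3]
opening: 0.004
```

```bash
python3 st.py; python3 - <<'E'
from h import *
im=snap("side","s5.png");cv2.imwrite('pics/s5z.png',cv2.resize(cv2.cvtColor(im,4)[130:290,200:400],None,fx=3.7,fy=3.7,interpolation=2))
p=viewer.camera_params("wrist");im=snap("wrist","w5.png")
import pickle;pickle.dump((p,monitor.read_state()),open('w5.pkl','wb'))
snap("top","t5.png")
E
```

```text
6.025 [ 0.4211 -0.0225  0.1968] F [-0.16  0.06  0.27] op 0.004 x [ 0.001 -0.    -1.   ] yang 99.57783459612293
```

View pics/s5z.png

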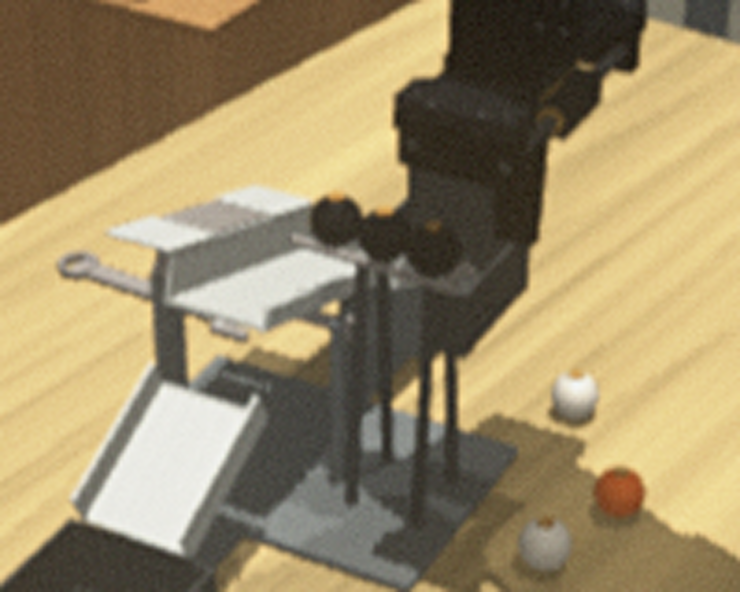

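View pics/w5.png

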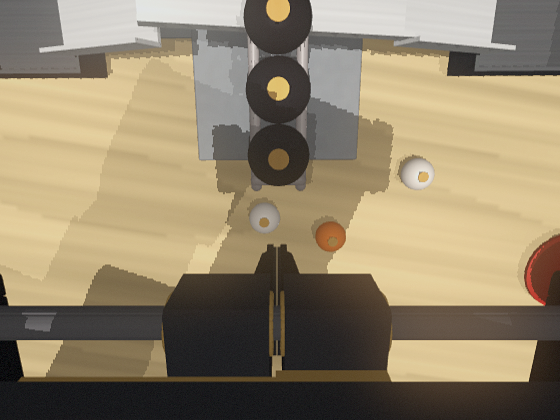

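View pics/t5.png

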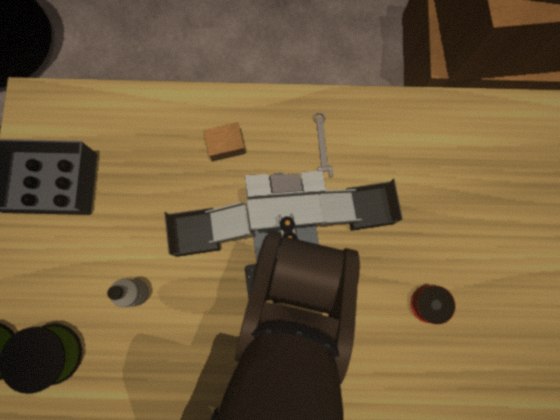

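The gate now feeds the right chute, and the three knobs are still on the rails. I enhance the side crop to find the fingertip's real height.

```bash
python3 - <<'E'
from h import *
im=cv2.imread('pics/s5.png')[160:240,270:370].astype(float)
im=np.clip((im/255)**.45*255*1.2-40,0,255).astype(np.uint8)
im=cv2.resize(im,None,fx=7,fy=7,interpolation=2)
p=viewer.camera_params("side")
for z in (-.017,0.0,.015):
    u=(proj(p,(.4211,-.0225,.1968+z))-[270,160])*7;print(z,u);cv2.circle(im,tuple(int(v) for v in u),4,(0,0,255),-1)
cv2.imwrite('pics/s5e.png',im)
E
```

```text
-0.017 [480.40126524 331.88499683]
0.0 [482.80596485 283.67066889]
0.015 [484.9594596  240.49300886]
```

View pics/s5e.png

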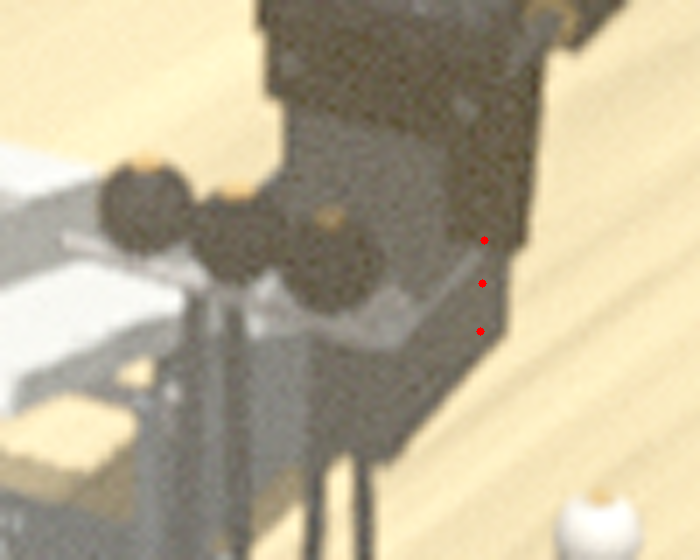

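```bash
python3 - <<'E'
from h import *
p=viewer.camera_params("side");y=.172;ex=np.array([np.cos(y),np.sin(y),0]);ey=np.array([-ex[1],ex[0],0])
T=np.array([.4211,-.0225,.1968])
for dz in(.012,.017,.022):
  print(dz,[((a,b),np.round((proj(p,T+ex*a/1e3+ey*b/1e3+[0,0,dz])-[270,160])*7)) for a in(-10,10) for b in(-5,5)])
import pickle;pw,s=pickle.load(open('w5.pkl','rb'))
for dz in(-.017,.012,.017,.022):
  print(dz,[(a,np.round(proj(pw,s['ee_pos']+ex*a/1e3+[0,0,dz]))) for a in(-10,0,10)])
E
```

```text
0.012 [((-10, -5), array([522., 250.])), ((-10, 5), array([509., 265.])), ((10, -5), array([461., 234.])), ((10, 5), array([447., 249.]))]
0.017 [((-10, -5), array([523., 235.])), ((-10, 5), array([509., 250.])), ((10, -5), array([462., 219.])), ((10, 5), array([447., 234.]))]
0.022 [((-10, -5), array([524., 221.])), ((-10, 5), array([510., 236.])), ((10, -5), array([462., 205.])), ((10, 5), array([448., 220.]))]
-0.017 [(-10, array([278., 258.])), (0, array([278., 242.])), (10, array([278., 226.]))]
0.012 [(-10, array([278., 280.])), (0, array([278., 262.])), (10, array([278., 244.]))]
0.017 [(-10, array([278., 285.])), (0, array([278., 266.])), (10, array([278., 247.]))]
0.022 [(-10, array([278., 289.])), (0, array([278., 271.])), (10, array([278., 251.]))]
```

Side and wrist views agree that the closed tip is 13.5 mm above the TCP reading, which also fits the tab contact at 0.187. For a tip at about 188 mm I lower the TCP to 0.175 and approach.

>>> send_rows:
  commands:
    - {"slide":[0,0,-0.012],"angular":[0,0,0],"grip":1}
    - {"slide":[0,0,-0.022],"angular":[0,0,0],"grip":1}
    - {"slide":[0,0,-0.022],"angular":[0,0,0],"grip":1}
    - {"slide":[0.009,0.0015,-0.022],"angular":[0,0,0],"grip":1}
    - {"slide":[0.018,0.003,-0.022],"angular":[0,0,0],"grip":1}

```text
t: 6.8
ee_pos: [0.4394, -0.0194, 0.1738]
tool_rot: [2.661, 1.57, -0.313]
force: [0.5, -0.3, -0.8]
opening: 0.009
```

```bash
python3 st.py; python3 - <<'E'
from h import *
im=cv2.cvtColor(snap("side","s6.png"),4)[160:240,250:370].astype(float)
im=np.clip((im/255)**.45*255*1.2-40,0,255).astype(np.uint8)
cv2.imwrite('pics/s6e.png',cv2.resize(im,None,fx=6,fy=6,interpolation=2))
E
```

```text
6.8 [ 0.4394 -0.0194  0.1738] F [ 0.51 -0.32 -0.76] op 0.009 x [ 0.001 -0.    -1.   ] yang 99.57565225615784
```

View pics/s6e.png

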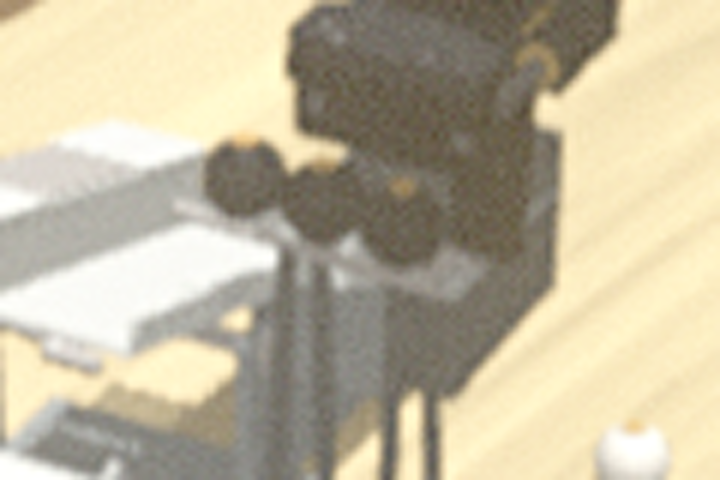

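>>> send_rows:
  commands:
    - {"slide":[0.005,0.001,0.0],"angular":[0,0,0],"grip":1}
    - {"slide":[0.01,0.0015,0.0],"angular":[0,0,0],"grip":1}
    - {"slide":[0.015,0.0025,0.0005],"angular":[0,0,0],"grip":1}
    - {"slide":[0.02,0.0035,0.001],"angular":[0,0,0],"grip":1}
    - {"slide":[0.025,0.0043,0.001],"angular":[0,0,0],"grip":1}

```text
t: 7.48
ee_pos: [0.4638, -0.0151, 0.1746]
tool_rot: [2.118, 1.571, -0.856]
force: [0.6, -0.8, 0.3]
opening: 0.007
```

```bash
python3 st.py; python3 - <<'E'
from h import *
im=cv2.cvtColor(snap("side","s7.png"),4)[150:240,220:370].astype(float)
im=np.clip((im/255)**.45*255*1.2-40,0,255).astype(np.uint8)
cv2.imwrite('pics/s7e.png',cv2.resize(im,None,fx=5,fy=5,interpolation=2))
E
```

```text
7.475 [ 0.4638 -0.0151  0.1746] F [ 0.63 -0.79  0.32] op 0.007 x [ 0. -0. -1.] yang 99.57373988616946
```

View pics/s7e.png

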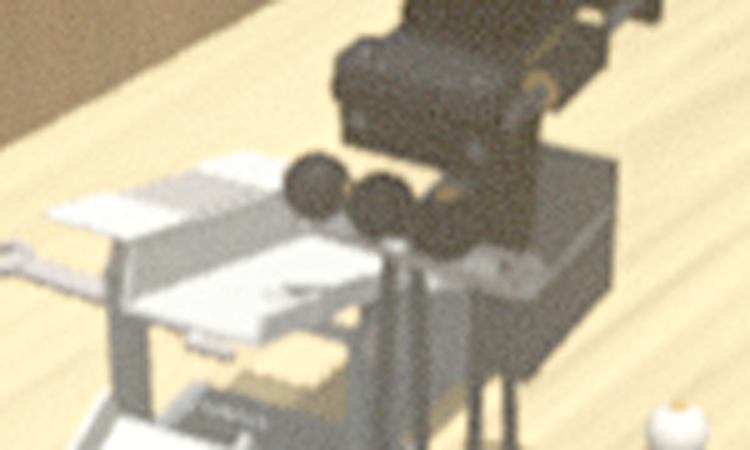

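The knobs move together along the rails with almost no force. I continue.

>>> send_rows:
  commands:
    - {"slide":[0.005,0.0009,0.0],"angular":[0,0,0],"grip":1}
    - {"slide":[0.01,0.0017,0.0005],"angular":[0,0,0],"grip":1}
    - {"slide":[0.015,0.0026,0.0005],"angular":[0,0,0],"grip":1}
    - {"slide":[0.015,0.0026,0.0005],"angular":[0,0,0],"grip":1}
    - {"slide":[0.015,0.0026,0.0005],"angular":[0,0,0],"grip":1}

```text
t: 8.15
ee_pos: [0.4783, -0.0125, 0.175]
tool_rot: [0.268, 1.571, -2.706]
force: [0.1, -0.3, -0.9]
opening: 0.006
```

```bash
cat > look.py <<'E'
import sys
from h import *
k=sys.argv[1]
a=cv2.cvtColor(snap("side",f"s{k}.png"),4)[150:240,220:370].astype(float)
a=np.clip((a/255)**.45*255*1.2-40,0,255).astype(np.uint8);a=cv2.resize(a,None,fx=5,fy=5,interpolation=2)
b=cv2.cvtColor(snap("top",f"t{k}.png"),4)[160:260,160:410].astype(float)
b=np.clip((b/255)**.45*255*1.2-40,0,255).astype(np.uint8)
b=cv2.resize(b,(750,300),interpolation=2);a=cv2.resize(a,(480,288))
o=np.zeros((590,750,3),np.uint8);o[:288,:480]=a;o[290:]=b;cv2.imwrite(f'pics/l{k}.png',o)
E
python3 st.py;python3 look.py 8
```

```text
8.15 [ 0.4783 -0.0125  0.175 ] F [ 0.05 -0.25 -0.94] op 0.006 x [-0. -0. -1.] yang 99.58051870229863
```

View pics/l8.png

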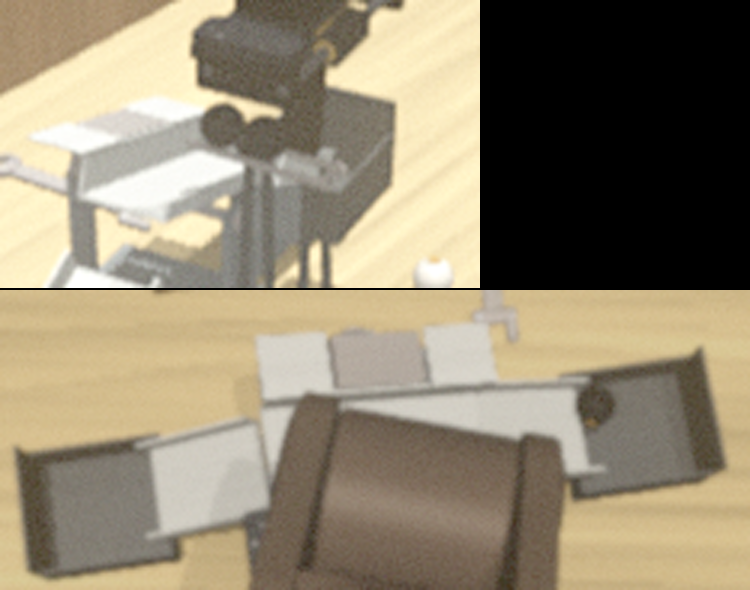

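The first knob has reached the right tray, at (595,405) in the lower panel. Next, the second.

>>> send_rows:
  commands:
    - {"slide":[0.005,0.0009,0.0],"angular":[0,0,0],"grip":1}
    - {"slide":[0.01,0.0017,0.0005],"angular":[0,0,0],"grip":1}
    - {"slide":[0.015,0.0026,0.0005],"angular":[0,0,0],"grip":1}
    - {"slide":[0.02,0.0035,0.001],"angular":[0,0,0],"grip":1}
    - {"slide":[0.025,0.0043,0.001],"angular":[0,0,0],"grip":1}

```text
t: 8.88
ee_pos: [0.5038, -0.0081, 0.176]
tool_rot: [1.314, 1.571, -1.66]
force: [-0.2, -0.1, 0.6]
opening: 0.003
```

>>> send_rows:
  commands:
    - {"slide":[0.004,0.0007,0.0],"angular":[0,0,0],"grip":1}
    - {"slide":[0.006,0.001,0.0],"angular":[0,0,0],"grip":1}
    - {"slide":[0.006,0.001,0.0],"angular":[0,0,0],"grip":1}
    - {"slide":[0.006,0.001,0.0],"angular":[0,0,0],"grip":1}
    - {"slide":[0.006,0.001,0.0],"angular":[0,0,0],"grip":1}

```text
t: 9.5
ee_pos: [0.5093, -0.0072, 0.1761]
tool_rot: [1.549, 1.571, -1.425]
force: [-0.4, -0.4, -0.3]
opening: 0.002
```

```bash
python3 st.py;python3 look.py 9
```

```text
9.5 [ 0.5093 -0.0072  0.1761] F [-0.45 -0.45 -0.29] op 0.002 x [ 0. -0. -1.] yang 99.57194560018716
```

View pics/l9.png

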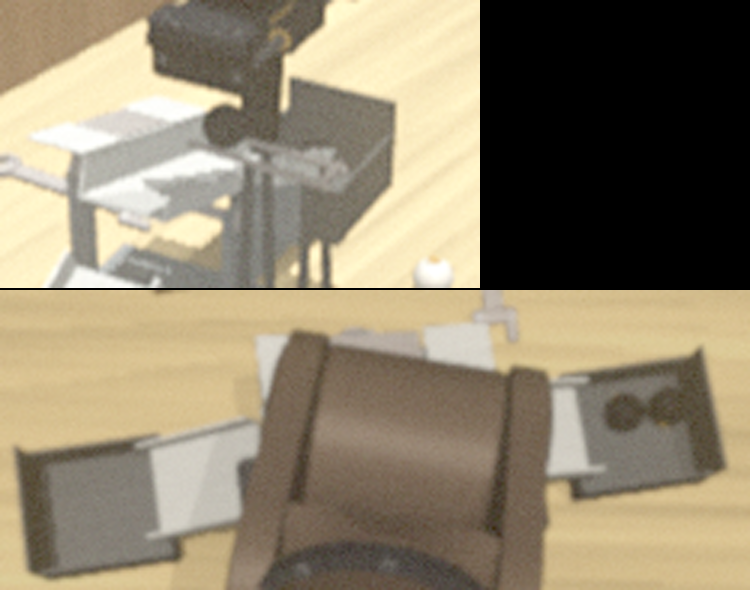

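Two knobs are in the right tray. Now the last one, at the same gentle pace.

>>> send_rows:
  commands:
    - {"slide":[0.005,0.0009,0.0],"angular":[0,0,0],"grip":1}
    - {"slide":[0.01,0.0017,0.0005],"angular":[0,0,0],"grip":1}
    - {"slide":[0.015,0.0026,0.0005],"angular":[0,0,0],"grip":1}
    - {"slide":[0.02,0.0035,0.001],"angular":[0,0,0],"grip":1}
    - {"slide":[0.025,0.0043,0.001],"angular":[0,0,0],"grip":1}

```text
t: 10.22
ee_pos: [0.5348, -0.0028, 0.1771]
tool_rot: [1.932, 1.571, -1.043]
force: [-0.7, 0.6, -0.3]
opening: 0.005
```

>>> send_rows:
  commands:
    - {"slide":[0.005,0.0009,0.0],"angular":[0,0,0],"grip":1}
    - {"slide":[0.008,0.0014,0.0],"angular":[0,0,0],"grip":1}
    - {"slide":[0.008,0.0014,0.0],"angular":[0,0,0],"grip":1}
    - {"slide":[0.008,0.0014,0.0],"angular":[0,0,0],"grip":1}
    - {"slide":[0.008,0.0014,0.0],"angular":[0,0,0],"grip":1}

```text
t: 10.85
ee_pos: [0.5423, -0.0015, 0.1771]
tool_rot: [0.992, 1.571, -1.982]
force: [-0.1, 0.0, 0.2]
opening: 0.005
```

```bash
python3 st.py;python3 look.py 10
```

```text
10.85 [ 0.5423 -0.0015  0.1771] F [-0.11  0.01  0.21] op 0.005 x [-0. -0. -1.] yang 99.57635191363427
```

View pics/l10.png

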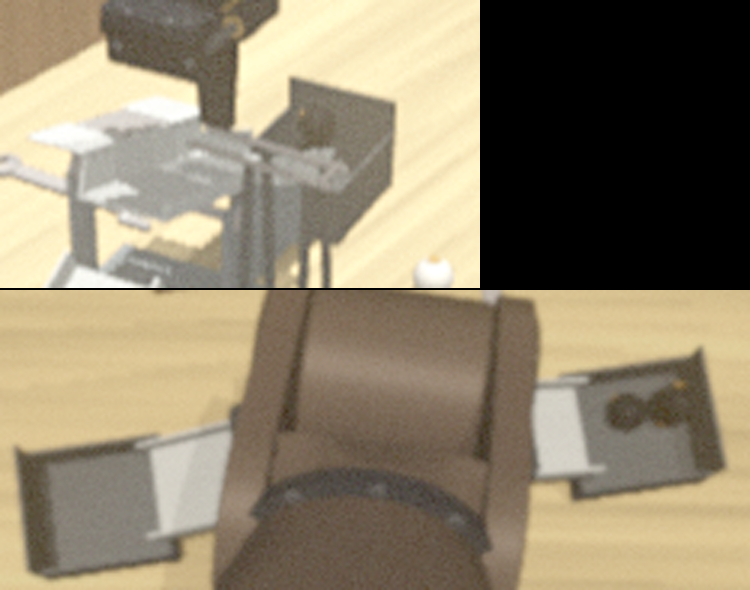

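The rails are empty. I lift and back away to see all of it.

>>> send_rows:
  commands:
    - {"slide":[0,0,0.05],"angular":[0,0,0],"grip":1}
    - {"slide":[0,0,0.11],"angular":[0,0,0],"grip":1}
    - {"slide":[-0.03,-0.04,0.12],"angular":[0,0,0],"grip":1}
    - {"slide":[-0.05,-0.09,0.12],"angular":[0,0,0],"grip":1}
    - {"slide":[-0.07,-0.14,0.12],"angular":[0,0,0],"grip":1}

```text
t: 11.58
ee_pos: [0.4716, -0.1426, 0.2975]
tool_rot: [2.435, 1.57, -0.539]
force: [1.7, -0.1, -0.1]
opening: 0.003
```

>>> send_rows:
  commands:
    - {"slide":[-0.03,-0.05,0],"angular":[0,0,0],"grip":1}
    - {"slide":[-0.06,-0.1,0],"angular":[0,0,0],"grip":1}
    - {"slide":[-0.09,-0.15,0],"angular":[0,0,0],"grip":1}
    - {"slide":[-0.12,-0.2,0],"angular":[0,0,0],"grip":1}
    - {"slide":[-0.15,-0.25,0],"angular":[0,0,0],"grip":1}

```text
t: 12.2
ee_pos: [0.3211, -0.393, 0.2973]
tool_rot: [2.03, 1.57, -0.945]
force: [0.5, 0.0, -0.1]
opening: 0.004
```

```bash
python3 st.py;python3 look.py 11
```

```text
12.2 [ 0.3211 -0.393   0.2973] F [ 0.52  0.05 -0.08] op 0.004 x [ 0. -0. -1.] yang 99.56528471930709
```

View pics/l11.png

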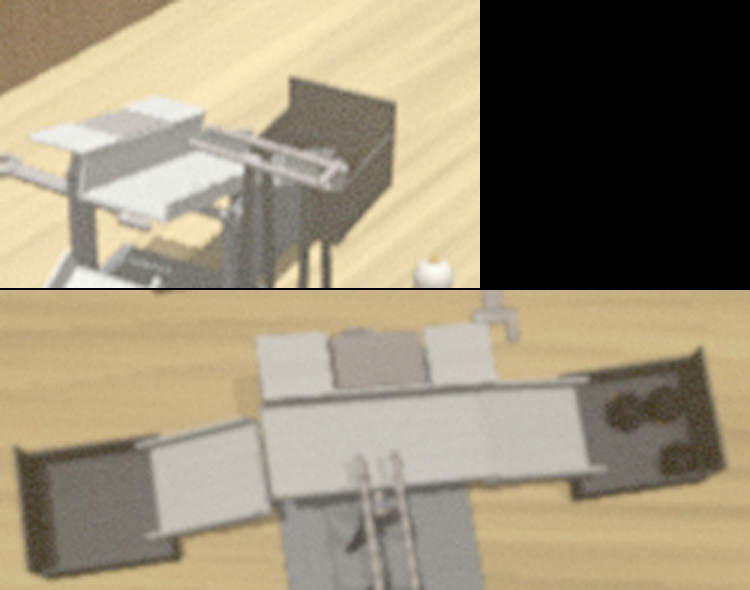

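View pics/t11.png

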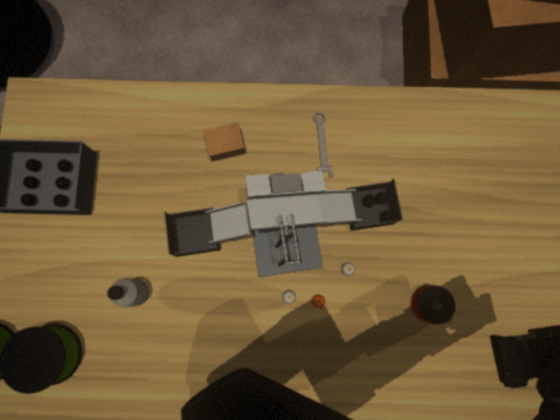

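All three knobs are in the right tray, at (627,410), (663,405) and (680,458) in the zoom. The rails and gate are empty, the bystanders are where they were, and the robot is clear. Handing in.

```bash
python3 -c "
from h import *
print(workorder.close_job())"; python3 st.py
```

```text
the job is handed in; nothing more can be done
None
the job is handed in; nothing more can be done
```

The job is done and handed in. I pressed the raised right thumb tab until the gate rocked over to the right side. Then I pushed the three knobs off the rails, and each rolled down the right chute into the right tray.

**Last checks:** The final top view, with the arm clear, shows all three knobs in the right tray and nothing left on the gate or rails. The gate is still tipped right. The spool, oil bottle, wrench, carton and the orange and white balls look unmoved, by eye and not measured. Force readings stayed at about 2 N or less, and the job took about 12.3 s of the 46 s allowed.

**What disagreed:** With the jaws shut, the fingertips were about 13.5 mm behind the TCP, not 17 mm ahead of it. The first press therefore stopped just short of moving the tab. The side and wrist pictures agreed on the real height, so I used that for the rest of the press and for pushing.

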